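# Raise the sump trapdoor with the lever bar

### The arm

A 6-joint arm with a two-finger parallel gripper is mounted at the origin on the work surface. World frame = base frame: x ahead of the robot, y to its left, z up, the work surface at z = 0. Lengths are in m, angles in rad, forces in N, time in s.
With the tool pointing down it reaches from about 0.35 to 0.775 m from the base axis. Payload 7.3 kg.
Tool frame: the origin (TCP) lies at the very end of the fingers, on their centre line; the grasp point (between the pads) lies grip_point_offset behind it (grip_point_offset is the distance from the TCP to the grasp point, in m); z points along the fingers, y is the direction in which the jaws open and shut (so a half turn about z gives the same grasp; the last joint's range is limited). The gripper opens to 92 mm and grips with 3 to 60 N. Pads are 19 mm wide; open, the fingers measure 130 mm over their backs; the gripper's body (75 mm by 190 mm) begins 47 mm behind the grasp point.
Start: joints at [1.02, 0.342, 1.524, -0, 1.275, -0.146], TCP at [0.207, 0.483, 0.195] pointing down, gripper open.
Joint ranges: [-2.53, 2.53], [-0.77, 2.02], [0.04, 2.7], [-1, 4.14], [0.28, 2.66], [-3.11, 3.11]. Speed limits (rad/s): [2.57, 2.57, 3.14, 3.14, 3.14, 3.14].

### API

Orientations are given as [roll, pitch, yaw] about the fixed x, y, z axes, in that order (R = Rz(yaw) Ry(pitch) Rx(roll)).
In Python, from cell import * gives the robot as it stands.
- The arm moves only by the shell command python3 -m inch 'ROWS' [OPENING] [FORCE]. ROWS is JSON, a list that holds one entry, the list of rows, each a list of 4 numbers: the shift along the tool's x, y, z in mm, then the turn about the tool's z in rad. In form: [[[x, y, z, roll], ...]]. A call has 1 to 10 rows; each row shifts and turns the commanded pose from where the row before left it, along the tool's axes as they then stand; what a row does not reach is not made up. A row lasts 1/8 s, in which the tool goes at most 62.5 mm and 10.7 degrees, less where a joint would pass 70% of its speed; a pose out of reach is approached as far as the arm can. A call with a gripper value outside its range is refused whole. OPENING is the closure, from -1 (fully open) to 1 (shut), set as the call begins (- or left out, the last holds). The fingers move at their own pace and stop on an object; FORCE is the grip in N (left out, the last holds). Time passes only in rows, so rows that do not move let the fingers close. It gives the time, the measured TCP pose, the force and the opening at its end, in the units of the state.
- observe(): the state, without advancing time (a new reading comes with each control period).
- read_camera(name): name is "side" or "top"; returns a dict with "img" (480x640x3 uint8, blue, green, red), "fx", "fy", "cx", "cy" (pixels), "k1" (the pictures are not rectified: a ray, as slopes to the right and down, at radius r is drawn at 1 + k1 r^2 times it, then the intrinsics apply), "eye" and "rotation" of the camera in the world. Camera axes: x right, y down, z forward; pixel columns grow to the right and rows downward; lengths in m; the calibration is good to about 2 mm. A picture is of the moment at which its call begins. There is no depth.
- hand_in(): hands the job in, once; it reports no verdict.
Trained networks look in the newest picture that a camera, given by its name, has taken for a name from the list of things; names that differ only in an ending like _2 or _b are one class to them, and where a whole thing is asked for, a point or a joint stands for the part that bears it (a point fixed in the world has none). Each returns a list of dicts, best first, with "conf" (0 to 1); they miss things now and then, are a little off and sometimes report something else, mostly with a low value. They report only what shows in the picture. A call takes as long as a camera call.
- boxes_of(camera, label): "at" ([row, column] in pixels, amid what is visible of it).
- place_of(camera, label): "at" ([row, column] in pixels: a listed point, or the origin of a listed thing).
The state is a dict: "time": time; "qpos": joint angles; "qvel": joint speeds; "joint_efforts": joint torques, N m; "tool_pos": TCP position; "tool_rot": TCP orientation; "contact_force": force on the tool from outside, world axes, zero at the start; "torque": the same for the moment, N m; "opening": finger opening in m.
Only numpy, scipy, OpenCV 4.12 (cv2) and the standard library are available. Lean on these libraries where they do the work, as an engineer would, in place of code of your own. Each camera call takes 0.05 s, during which the arm holds its last target. There are 200 camera calls.

### The job

Open the heavy steel flap of the coolant sump with the lever bar. First push the sliding stop all the way out from under the bar by its upright plate, then press the bar's long end down until the bar meets the rubber bumper, and finish while still holding it down so that the flap stays raised. Only push and press with the fingertips: the bar stays in its saddles, the sump and flap are not touched by hand, and everything else on the bench stays where it stands.

Things in the scene. Friction and masses are not known exactly. Their poses are not given: they have to be found in the camera images.
- station: Fixed steel base plate, 330 x 270 x 6 mm, under the lever. Origin on the bench straight below the bar's pivot; x points level along the bar from its long end to the sump (roughly away from the robot), y to the left of that, z up. In this frame: two grey saddle blocks at x within +-25, y = +-48, top z = 119 mm; rubber bumper 32 mm across at x = -190, y = 0, top z = 52 mm.
- bar: Loose straight steel lever bar, 0.6 kg, 18 mm wide, 14 mm thick. Origin on the axis of its cross pin, 100 mm above the bench; frame parallel to the station's while it rests. At rest the long arm rises at 15 degrees towards -x and the 100 mm short arm goes down to a round nose under the flap's lip. Pressed home on the bumper it has turned 27 degrees and slopes 12 degrees the other way.
- paddle (a point): Centre of the top of the flat paddle (60 mm along the bar, 92 mm across, 8 mm thick) at the bar's long end, 250 mm along the bar from the pin: the place to press. 179 mm above the bench and 238 mm level from the pin at rest; about 63 mm up and 248 mm from the pin when on the bumper. Pressing takes about 4 to 9 N; it rises again if let go.
- pin (a point): Middle of the bar's cross pin (the bar's origin).
- saddle (a point): Fixed point where the middle of the pin belongs, between the two open-topped saddles.
- stop (a joint): Sliding stop, m, at station x = -130 mm between two rails 20 mm high: 0 = its post (30 x 24 mm, 123 mm high) stands right under the bar and blocks it; grows as it slides along the station's +y; 0.060 = fully out at its end stop. Starts between 0 and 0.012. Friction about 2.5 N; it stays where it is left.
- push_plate (a point): On the stop's upright plate (60 mm along x, 8 mm thick, z = 16 to 98 mm) left of the bar: centre of the face that looks towards the bar, 75 mm above the bench, 100 mm in station +y from the post's centre; moves with the stop. Push this face towards station +y; about 85 mm are free between post and plate for the fingers.
- flap_lip (a point): Middle of the free lower edge of the steel flap (159 x 250 x 12 mm, about 4 kg, hinged on its far side), 83 mm above the bench when shut; its frame turns with the flap, z upright when shut, tilted about 0.31 rad when the bar is on the bumper. The flap falls shut unless held up.
- tank: Green steel sump tank, fixed beyond the bar, carrying the flap; same origin and axes as station, in which it spans x = 88 (the lip) to 298 mm, y within +-130 mm, up to 100 mm high with the flap shut.
- spray_can: Bystander: black spray can, 66 mm across, 180 mm high, on the left nearer the robot. Origin at the centre of its underside, as for all bystanders.
- bearing: Bystander: bearing ring lying flat, 62 mm across, 20 mm high, right of the bar.
- slug: Bystander: upright steel slug, 40 mm across, 45 mm high, right of the saddles.
- wrench: Bystander: wrench lying on the bench on the right.
- tin: Bystander: open aluminium tin, 84 mm across, 75 mm high, left of the push plate and clear of its travel.
- hammer: Bystander: hammer lying on the bench on the left.
- jar: Bystander: amber jar, 72 mm across, 90 mm high, on the right.

How it is judged:
By the outcome, as a careful person would: the job done as asked, in the order asked, and still so for the second after the job is handed in, while the arm keeps its last pose, push and grip.
It also fails if it takes over 42 s, if anything falls off the work surface, if the arm or the gripper's body presses on something with over 40 N, if the wrist force passes 120 N, or if a joint passes its speed limit or range.

## Working session

There is one attempt and no reset: what is moved stays moved. The work goes in short steps, Python scripts to look and compute and a shell command to move; the robot and the scene stay as the last step left them, time stands still between calls to the robot, and variables do not carry over. Pictures are saved under pics/ and viewed, about 8 in all and at most 12, crops included, and the job is handed in when it is done.

```bash
mkdir -p pics
cat > h.py <<'E'
from cell import *
import numpy as np, cv2
def ray(c,at):
    K=np.array([[c['fx'],0,c['cx']],[0,c['fy'],c['cy']],[0,0,1.]])
    p=cv2.undistortPoints(np.array([[[at[1],at[0]]]],float),K,np.array([c['k1'],0,0,0.]))[0,0]
    return np.array(c['eye']),np.array(c['rotation'])@np.array([p[0],p[1],1.])
def atz(c,at,z):
    e,d=ray(c,at); return e+d*(z-e[2])/d[2]
def proj(c,P):
    R=np.array(c['rotation']); p=R.T@(np.array(P)-np.array(c['eye'])); p=p/p[2]
    s=1+c['k1']*(p[0]**2+p[1]**2); return [c['fy']*p[1]*s+c['cy'],c['fx']*p[0]*s+c['cx']]
def tri(rs):
    A=np.zeros((3,3));b=np.zeros(3)
    for e,d in rs:
        d=d/np.linalg.norm(d);M=np.eye(3)-np.outer(d,d);A+=M;b+=M@e
    return np.linalg.solve(A,b)
E
python3 - <<'E'
from h import *
cs={n:read_camera(n) for n in('side','top')}
for n,c in cs.items(): cv2.imwrite(f'pics/{n}0.png',c['img']); print(n,np.round(c['eye'],3),c['k1'])
Z=dict(paddle=.179,pin=.1,push_plate=.075,flap_lip=.083,station=0,tank=0,saddle=.1,bar=.1,stop=0,spray_can=0,tin=0,hammer=0)
for l,z in Z.items():
    rs=[]
    for n,c in cs.items():
        try:r=place_of(n,l)
        except Exception as ex: print(l,n,str(ex)[:80]);continue
        for q in r[:2]: print(l,n,round(q['conf'],2),np.round(q['at'],1),np.round(atz(c,q['at'],z),3))
        if r: rs.append(ray(c,r[0]['at']))
    if len(rs)==2: print('  tri',np.round(tri(rs),3))
s=observe();print(s['time'],np.round(s['tool_pos'],3),np.round(s['tool_rot'],3),s['opening'])
E
```

```text
side [ 0.284 -0.768  0.743] 0.0334000498385941
top [0.453 0.005 1.527] 0.0330372219687199Traceback (most recent call last):
  File "<stdin>", line 10, in <module>
  File "h.py", line 8, in atz
    e,d=ray(c,at); return e+d*(z-e[2])/d[2]
                                       ~^^^
IndexError: invalid index to scalar variable.
```

```bash
python3 - <<'E'
s=open('h.py').read()
s=s.replace("np.array(c['rotation'])","rot(c)").replace("def ray","from scipy.spatial.transform import Rotation as Ro\ndef rot(c): return Ro.from_euler('xyz',np.array(c['rotation'],float).ravel()).as_matrix() if np.size(c['rotation'])==3 else np.array(c['rotation']).reshape(3,3)\ndef ray",1)
open('h.py','w').write(s)
E
cat > m.py <<'E'
from h import *
import sys
k=sys.argv[1]
cs={n:read_camera(n) for n in('side','top')}
for n,c in cs.items(): cv2.imwrite(f'pics/{n}{k}.png',c['img']); print(n,np.round(c['rotation'],3).tolist())
Z=dict(paddle=.179,pin=.1,push_plate=.075,flap_lip=.083,station=0,tank=0,saddle=.1,bar=.1,stop=0,spray_can=0,tin=0,hammer=0)
for l,z in Z.items():
    rs=[]
    if len(sys.argv)>2 and l not in sys.argv[2:]: continue
    for n,c in cs.items():
        try:r=place_of(n,l)
        except Exception as ex: print(l,n,str(ex)[:80]);continue
        for q in r[:2]: print(l,n,round(q['conf'],2),np.round(q['at'],1),np.round(atz(c,q['at'],z),3))
        if r: rs.append(ray(c,r[0]['at']))
    if len(rs)==2: print('  tri',np.round(tri(rs),3))
s=observe();print(s['time'],np.round(s['tool_pos'],3),np.round(s['tool_rot'],3),s['opening'],np.round(s['contact_force'],1))
E
python3 m.py 1
```

```text
side [-2.193, 0.022, -0.381]
top [-3.051, 0.017, -1.55]
paddle side 0.71 [252.1 265.1] [ 0.438 -0.016  0.179]
paddle top 0.58 [295.4 333.1] [ 0.437 -0.005  0.179]
  tri [ 0.439 -0.006  0.172]
pin side 0.71 [261.7 368.7] [ 0.669 -0.042  0.1  ]
pin top 0.67 [198.4 345.5] [ 0.68  -0.033  0.1  ]
  tri [ 0.678 -0.032  0.091]
push_plate side 0.88 [251.9 305.6] [0.559 0.083 0.075]
push_plate side 0.34 [260.9 409.2] [ 0.774 -0.049  0.075]
push_plate top 0.67 [246.8 298.8] [0.557 0.084 0.075]
  tri [0.558 0.083 0.075]
flap_lip side 0.67 [261.1 407.2] [ 0.763 -0.056  0.083]
flap_lip side 0.38 [249.  265.4] [0.469 0.124 0.083]
flap_lip top 0.95 [165.8 353.5] [ 0.767 -0.052  0.083]
  tri [ 0.767 -0.052  0.079]
station side 0.84 [293.7 370.1] [ 0.676 -0.043  0.   ]
station top 0.55 [202.1 345.9] [ 0.686 -0.036  0.   ]
  tri [ 0.684 -0.036 -0.008]
tank side 0.74 [197.6 272.6] [0.592 0.503 0.   ]
tank top 0.28 [199.2 345.1] [ 0.693 -0.034  0.   ]
  tri [ 0.556 -0.013  0.308]
saddle side 0.9 [259.3 368.7] [ 0.673 -0.034  0.1  ]
saddle top 0.57 [199.2 346. ] [ 0.678 -0.034  0.1  ]
  tri [ 0.676 -0.033  0.099]
bar side 0.84 [260.4 369. ] [ 0.672 -0.038  0.1  ]
bar top 0.6 [201.1 344.1] [ 0.673 -0.029  0.1  ]
  tri [ 0.675 -0.03   0.093]
stop side it knows: bar, bearing, flap_lip, hammer, jar, paddle, pin, push_plate, saddle, 
stop top it knows: bar, bearing, flap_lip, hammer, jar, paddle, pin, push_plate, saddle, 
spray_can side 0.81 [228.1 231.4] [0.428 0.378 0.   ]
spray_can top 0.89 [295.4 186.1] [0.427 0.385 0.   ]
  tri [ 0.428  0.386 -0.005]
tin side 0.83 [244.8 302.1] [0.592 0.214 0.   ]
tin top 0.62 [203.8 345.3] [ 0.681 -0.035  0.   ]
tin top 0.55 [237.6 246.3] [0.584 0.23  0.   ]
  tri [ 0.588 -0.017  0.175]
hammer side 0.67 [198.8 274.7] [0.596 0.492 0.   ]
hammer top 0.56 [229.1 149.3] [0.602 0.492 0.   ]
  tri [ 0.599  0.493 -0.001]
1.35 [0.207 0.483 0.195] [3.142 0.    2.737] 0.09167314150810786 [-0.5 -0.1 -0.2]
```

View pics/top0.png

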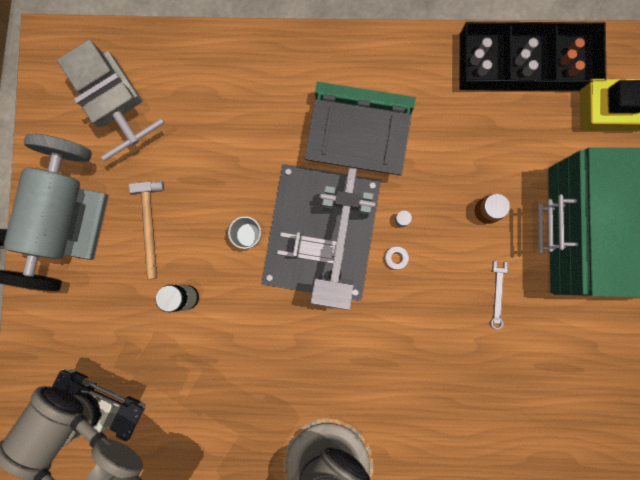

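View pics/side0.png

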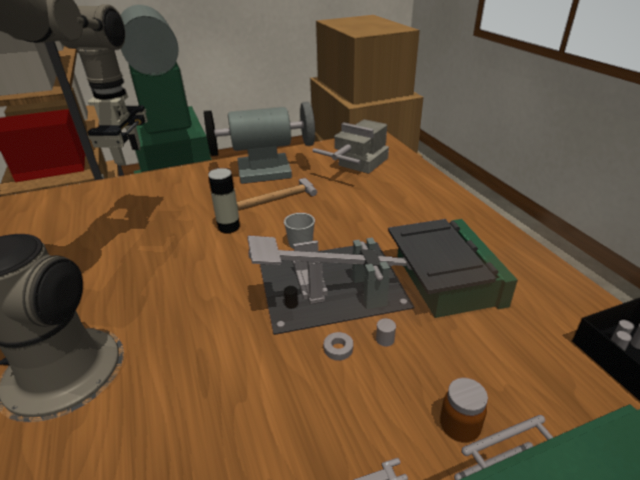

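Top view: station plate corners at about (col,row) (283,166), (383,178), (263,285), (362,300), the bar with its paddle at (332,294), and the push plate at (298,247). The side view agrees. I'll fit the station pose next.

```bash
cat > fit.py <<'E'
from h import *
from scipy.optimize import least_squares
cs={n:read_camera(n) for n in('side','top')}
L={'paddle':(-.238,0,.179),'pin':(0,0,.1),'saddle':(0,0,.1),'flap_lip':(.088,0,.083),'station':(0,0,0),'push_plate':None}
ob=[]
for n in cs:
    for l in L:
        r=place_of(n,l)
        if r and r[0]['conf']>.5: ob.append((n,l,r[0]['at']))
def P(l,v):
    p=(-.13,.1+v[3],.075) if l=='push_plate' else L[l]
    c,s=np.cos(v[2]),np.sin(v[2]); return [v[0]+c*p[0]-s*p[1],v[1]+s*p[0]+c*p[1],p[2]]
f=lambda v:np.concatenate([np.subtract(proj(cs[n],P(l,v)),a) for n,l,a in ob])
r=least_squares(f,[.677,-.033,-.13,.005],loss='soft_l1',f_scale=1.5)
print('pose',np.round(r.x,4))
for (n,l,a),e in zip(ob,f(r.x).reshape(-1,2)): print(n,l,np.round(e,1))
q=[atz(cs['top'],(y,x),.006)[:2] for x,y in((283,166),(383,178),(263,285),(362,300))]
print('yaw corners',[round(float(np.arctan2(*(q[i]-q[j])[::-1])),3) for i,j in((0,2),(1,3))],[round(float(np.arctan2(*(q[i]-q[j])[::-1]))-np.pi/2,3) for i,j in((0,1),(2,3))])
c,s=np.cos(r.x[2]),np.sin(r.x[2]);R=np.array([[c,-s],[s,c]])
for n,p in dict(start=(-.107,.08+r.x[3]),end=(-.107,.152),paddle=(-.238,0)).items(): print(n,np.round(r.x[:2]+R@p,4))
print(grip_point_offset if 'grip_point_offset' in globals() else [k for k in globals() if 'grip' in k])
E
python3 fit.py
```

```text
pose [ 0.6756 -0.0396 -0.1108  0.0139]
side paddle [-1.2  0.3]
side pin [-1.5  0.4]
side saddle [ 1.1 -0.8]
side flap_lip [ 0.6 -0.3]
side station [0.2 1.4]
side push_plate [ 1.4 -1.8]
top paddle [-1.5  0.4]
top pin [0.2 2. ]
top saddle [ 0.2 -2.8]
top flap_lip [0.6 1.8]
top station [-0.9 -2.6]
top push_plate [ 0.4 -0.4]
yaw corners [-0.138, -0.157] [-0.104, -0.129]
start [0.5796 0.0656]
end [0.586  0.1233]
paddle [ 0.439  -0.0132]
0.0188
```

```bash
python3 -m inch '[[[0,0,-35,0],[0,0,-30,0],[-42,-20,0,0],[-42,-20,0,0],[-42,-20,0,0],[-42,-20,0,0],[-42,-20,0,0],[-42,-20,0,0],[-42,-20,0,0],[-42,-20,0,0]]]' 1 20; python3 -m inch '[[[-42,-20,0,0],[-42,-20,0,0],[-42,-20,0,0],[-46,-23,0,0.131],[0,0,0,0.145],[0,0,0,0.145],[0,0,0,0.145],[0,0,0,0.145],[0,0,0,0.145],[0,0,0,0.145]]]'; python3 -m inch '[[[0,0,0,0.145],[0,0,0,0.145],[0,0,0,0]]]'; python3 fit.py | head -1; python3 m.py 2 push_plate paddle
python3 - <<'E'
import cv2
a=cv2.imread('pics/top2.png')[100:340,200:440];b=cv2.imread('pics/side2.png')[130:370,200:440]
cv2.imwrite('pics/c2.png',cv2.resize(cv2.hconcat([a,b]),(800,400),interpolation=cv2.INTER_CUBIC))
E
```

```text
time: 3.3
tool_pos: [0.4535, 0.2019, 0.2597]
tool_rot: [3.141, 0.0, 2.737]
contact_force: [0.2, 0.2, -0.7]
opening: 0.0009
time: 4.55
tool_pos: [0.5779, 0.0592, 0.2594]
tool_rot: [-3.141, -0.0, 1.731]
contact_force: [0.0, -0.9, -0.3]
opening: 0.0008
time: 4.92
tool_pos: [0.578, 0.0591, 0.2595]
tool_rot: [-3.142, -0.0, 1.447]
contact_force: [-0.4, -0.3, 0.6]
opening: 0.0004
pose [ 0.6768 -0.0363 -0.1143  0.3935]
side [-2.193, 0.022, -0.381]
top [-3.051, 0.017, -1.55]
paddle side 0.72 [251.1 262.6] [ 0.435 -0.011  0.179]
paddle top 0.98 [294.2 334.8] [ 0.44  -0.009  0.179]
paddle top 0.68 [198.7 345.7] [ 0.667 -0.031  0.179]
  tri [ 0.437 -0.009  0.177]
push_plate side 0.93 [253.3 304.9] [0.556 0.079 0.075]
push_plate side 0.31 [244.6 299.9] [0.556 0.118 0.075]
push_plate top 0.42 [202.8 346.8] [ 0.672 -0.037  0.075]
  tri [ 0.593 -0.021  0.154]
5.925 [0.578 0.059 0.26 ] [-3.142 -0.     1.446] 0.00039977746699413556 [-0.3  0.8 -0.8]
```

View pics/c2.png

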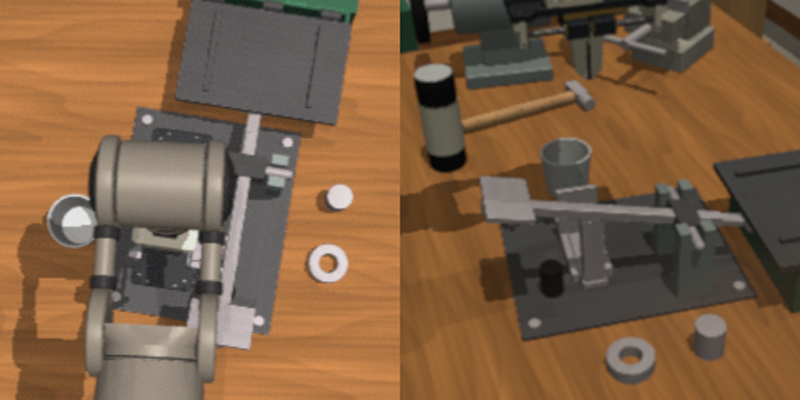

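The crops show the gripper over the station, with the closed fingertips seen from the side above the stop, at about (590,50). The push plate shows at (575,200), the paddle at (505,195), and everything else is undisturbed. Descending into the gap.

```bash
python3 -m inch '[[[0,0,40,0],[0,0,40,0],[0,0,30,0],[0,0,20,0],[0,0,0,0]]]'; python3 -m inch '[[[0,0,15,0],[0,0,15,0],[0,0,12,0],[0,0,12,0],[0,0,0,0]]]'
python3 - <<'E'
from h import *
c=read_camera('side');cv2.imwrite('pics/c3.png',cv2.resize(c['img'][150:350,200:440],(720,600),interpolation=cv2.INTER_CUBIC))
E
```

```text
time: 6.55
tool_pos: [0.577, 0.0592, 0.1281]
tool_rot: [-3.138, 0.0, 1.446]
contact_force: [-0.2, 0.5, -0.1]
opening: 0.0003
time: 7.18
tool_pos: [0.5773, 0.0592, 0.0743]
tool_rot: [-3.139, 0.0, 1.446]
contact_force: [0.0, -0.4, 0.1]
opening: 0.0001
```

View pics/c3.png

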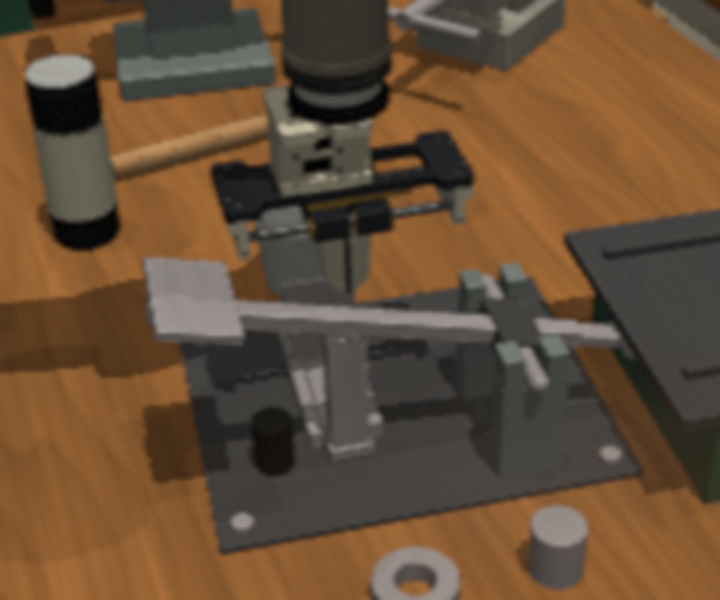

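The fingertips are at (345,265), between the bar and the upright plate at (295,250), and clear of the paddle at (190,300). They only overlap the plate's edge, so I'll shift a little toward -x before pushing.

```bash
python3 -m inch '[[[4,0,0,0],[3,0,0,0],[0,-7,0,0],[0,-6,0,0],[3,0,0,0],[3,0,0,0],[3,0,0,0],[3,0,0,0],[0,0,0,0]]]';  python3 -m inch '[[[5,0,0,0],[5,0,0,0],[5,0,0,0],[5,0,0,0],[5,0,0,0],[0,0,0,0]]]'
```

```text
time: 8.35
tool_pos: [0.5675, 0.0799, 0.0755]
tool_rot: [3.142, -0.0, 1.446]
contact_force: [-0.9, -0.2, 0.5]
opening: 0.0005
time: 9.1
tool_pos: [0.5706, 0.1049, 0.0755]
tool_rot: [3.142, -0.0, 1.446]
contact_force: [0.2, 0.3, -0.4]
opening: 0.0007
```

Run:
```python
from h import *
c=read_camera('side');cv2.imwrite('pics/c4.png',cv2.resize(c['img'][150:350,200:440],(720,600),interpolation=cv2.INTER_CUBIC))
for q in place_of('side','push_plate'): print(q,np.round(atz(c,q['at'],.075),3))
```

```text
{'at': [251.8, 307.6], 'conf': 0.67} [0.564 0.082 0.075]
```

View pics/c4.png

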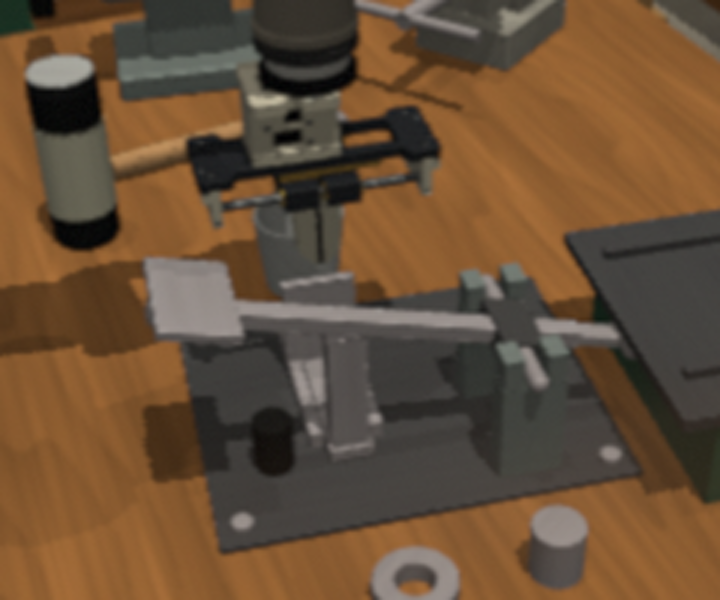

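Run:
```python
from h import *
c=read_camera('side');t=read_camera('top')
f=lambda P:[round((b-o)*3) for b,o in zip(proj(c,P)[::-1],(200,150))]
print('tip c3',f((.5773,.0592,.0743)),'tip now',f((.5706,.1049,.0755)),'finger 60up',f((.5706,.1049,.1355)))
for x in(285,318,352): print('plate top edge',np.round(atz(c,(150+283/3,200+x/3),.098),3))
print(observe()['tool_pos'])
cv2.imwrite('pics/c5.png',cv2.resize(t['img'][140:320,240:420],(600,600),interpolation=cv2.INTER_CUBIC))
```

```text
tip c3 [348, 317] tip now [321, 288] finger 60up [318, 228]
plate top edge [0.536 0.093 0.098]
plate top edge [0.561 0.083 0.098]
plate top edge [0.586 0.072 0.098]
[0.57056658 0.10431717 0.07552556]
```

View pics/c5.png

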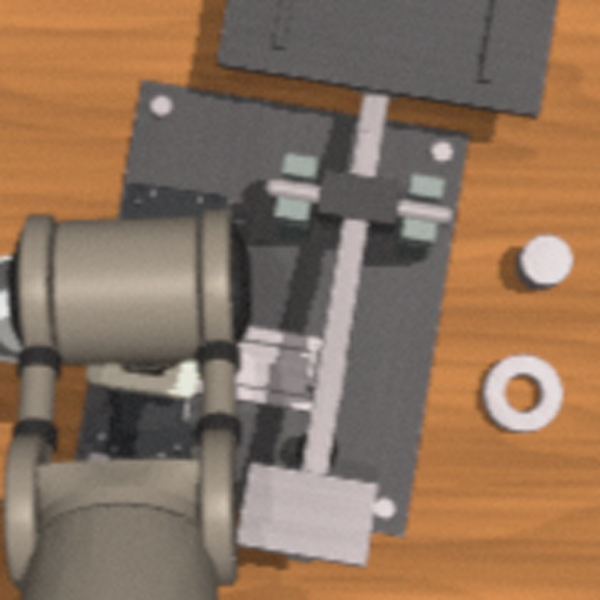

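Run:
```python
import cv2
a,b,c=[cv2.imread(f'pics/{n}.png') for n in('c3','c4','side2')]
c=cv2.resize(c[150:350,200:440],(720,600),interpolation=cv2.INTER_CUBIC)
cv2.imwrite('pics/z.png',cv2.resize(cv2.hconcat([i[180:460,230:430] for i in(c,a,b)]),(800,373),interpolation=cv2.INTER_CUBIC))
```

```text
(no output)
```

View pics/z.png

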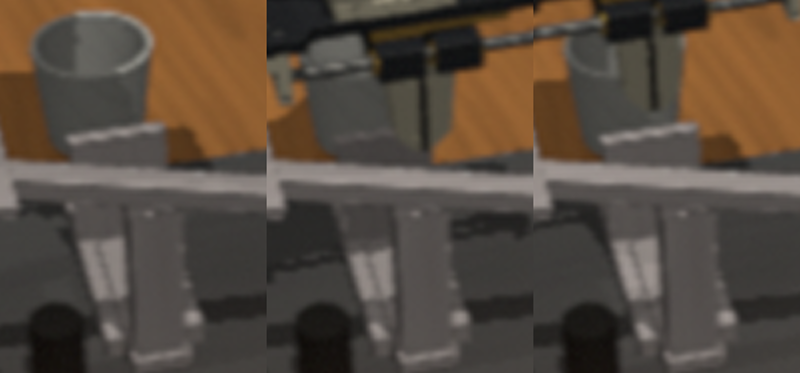

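The zoom shows the fingertips ending about 25 mm (in image height) above where the reported TCP projects, and the plate never moved, so they slid over or behind it. I'll check the top view to see whether that offset is in z or in y.

Run:
```python
from h import *
c=read_camera('side');t=read_camera('top')
p=np.array([.5706,.1049,.0755]);ex=np.array([.9923,-.1244,0]);ey=np.array([.1244,.9923,0]);k=np.array([0,0,1])
ft=lambda P:[round((b-o)*600/180) for b,o in zip(proj(t,P)[::-1],(240,140))]
fs=lambda P:[round((b-o)*3) for b,o in zip(proj(c,P)[::-1],(200,150))]
for z in(.066,.1):
  for a in(-.095,.095):
    for b in(-.0375,.0375): print(z,a,b,'c5',ft(p+a*ex+b*ey+z*k),'c4',fs(p+a*ex+b*ey+z*k))
s0=np.array([.207,.483,.195]);R=Ro.from_euler('xyz',[3.142,0,2.737]).as_matrix()
for q in([0,.055,0],[0,-.055,0],[0,0,0],[0,.095,-.07],[0,-.095,-.07]): print(q,'side',np.round(proj(c,s0+R@q)[::-1]),'top',np.round(proj(t,s0+R@q)[::-1]))
a=cv2.imread('pics/side0.png')[60:210,60:185];b=cv2.imread('pics/top0.png')[340:480,30:170]
cv2.imwrite('pics/s0.png',cv2.hconcat([cv2.resize(a,(400,480)),cv2.resize(b,(400,400)).copy() if 0 else cv2.copyMakeBorder(cv2.resize(b,(400,400)),0,80,0,0,0)]))
```

```text
0.066 -0.095 -0.0375 c5 [194, 467] c4 [208, 267]
0.066 -0.095 0.0375 c5 [92, 452] c4 [194, 216]
0.066 0.095 -0.0375 c5 [232, 210] c4 [443, 228]
0.066 0.095 0.0375 c5 [132, 196] c4 [417, 181]
0.1 -0.095 -0.0375 c5 [192, 466] c4 [204, 230]
0.1 -0.095 0.0375 c5 [87, 451] c4 [189, 180]
0.1 0.095 -0.0375 c5 [231, 203] c4 [444, 192]
0.1 0.095 0.0375 c5 [128, 188] c4 [417, 146]
[0, 0.055, 0] side [140. 159.] top [ 96. 382.]
[0, -0.055, 0] side [125. 177.] top [139. 403.]
[0, 0, 0] side [133. 167.] top [118. 392.]
[0, 0.095, -0.07] side [138. 130.] top [ 66. 380.]
[0, -0.095, -0.07] side [111. 159.] top [145. 417.]
```

View pics/s0.png

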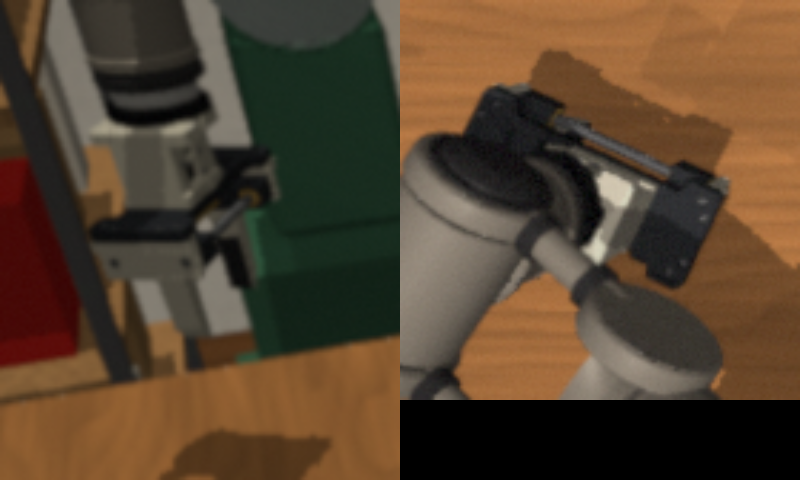

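In the top view the gripper's x/y matches the report, so only z is off: the real fingertips sit about 25 mm above the reported TCP and passed over the plate's top edge at 98 mm. I'll go up and back, then come down 30 mm lower.

```bash
python3 -m inch '[[[0,0,-30,0],[0,0,-20,0],[-22,6,0,0],[-22,7,0,0],[0,0,20,0],[0,0,20,0],[0,0,10,0],[0,0,10,0],[0,0,10,0],[0,0,10,0]]]'; python3 -m inch '[[[0,0,0,0],[4,0,0,0],[0,-6,0,0],[0,-4,0,0],[3,0,0,0],[3,0,0,0],[3,0,0,0],[3,0,0,0]]]'; python3 -m inch '[[[3,0,0,0],[3,0,0,0],[3,0,0,0],[3,0,0,0]]]'
python3 - <<'E'
from h import *
c=read_camera('side');cv2.imwrite('pics/c6.png',cv2.resize(c['img'][150:350,200:440],(720,600),interpolation=cv2.INTER_CUBIC))
E
```

```text
time: 10.65
tool_pos: [0.5782, 0.0592, 0.0452]
tool_rot: [3.141, -0.0, 1.446]
contact_force: [0.3, -0.5, -1.0]
opening: 0.0005
time: 11.65
tool_pos: [0.5703, 0.0761, 0.0456]
tool_rot: [3.141, 0.001, 1.446]
contact_force: [0.0, -2.3, 1.1]
opening: 0.0007
time: 12.15
tool_pos: [0.5719, 0.0883, 0.0456]
tool_rot: [3.141, -0.0, 1.446]
contact_force: [0.1, -2.3, 1.0]
opening: 0.0004
```

View pics/c6.png

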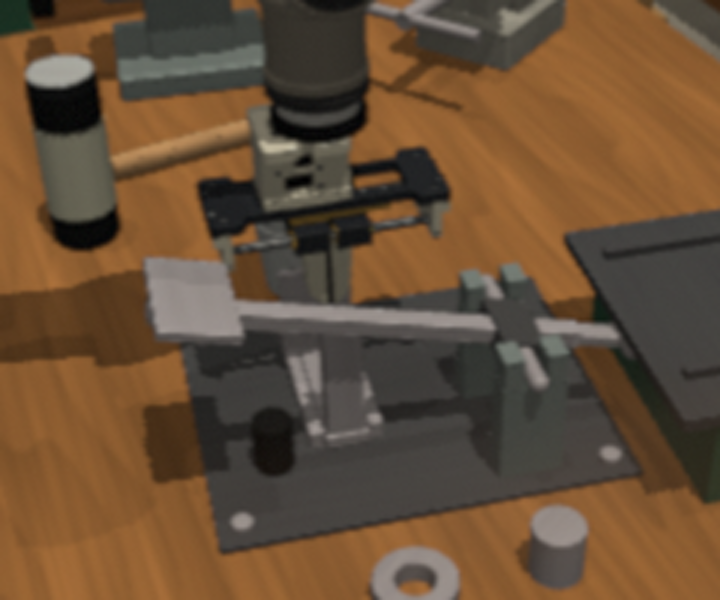

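Contact: 2.3 N, and the post has moved to (345,380) with the fingers in front of the plate. Pushing on to the end stop.

```bash
python3 -m inch '[[[4,0,0,0],[4,0,0,0],[4,0,0,0],[4,0,0,0],[4,0,0,0],[4,0,0,0],[4,0,0,0],[3,0,0,0]]]'; python3 -m inch '[[[2,0,0,0],[2,0,0,0],[2,0,0,0],[0,0,0,0]]]'
```

```text
time: 13.2
tool_pos: [0.5754, 0.1193, 0.0455]
tool_rot: [-3.141, -0.0, 1.446]
contact_force: [0.8, -3.1, -0.0]
opening: 0.0006
time: 13.7
tool_pos: [0.5759, 0.1252, 0.0455]
tool_rot: [-3.141, -0.0, 1.446]
contact_force: [0.3, -1.0, 0.2]
opening: 0.0007
```

```bash
python3 -m inch '[[[2,0,0,0],[2,0,0,0]]]'; python3 -m inch '[[[2,0,0,0],[2,0,0,0]]]'; python3 -m inch '[[[2,0,0,0],[2,0,0,0]]]'
```

```text
time: 13.95
tool_pos: [0.5764, 0.1281, 0.0455]
tool_rot: [-3.141, 0.002, 1.446]
contact_force: [-1.4, -10.6, 3.2]
opening: 0.0004
time: 14.2
tool_pos: [0.5763, 0.1281, 0.0455]
tool_rot: [-3.14, 0.008, 1.446]
contact_force: [-3.8, -27.2, 5.0]
opening: 0.0003
time: 14.45
tool_pos: [0.5762, 0.1281, 0.0455]
tool_rot: [-3.138, 0.013, 1.446]
contact_force: [-5.7, -42.3, 8.1]
opening: 0.0006
```

End stop reached: position held at y = 0.128 while the force rose. Now back off, rise, and go above the paddle with the jaws turned across the bar.

```bash
python3 -m inch '[[[-8,0,0,0],[-6,0,0,0],[0,0,-20,0],[0,0,-40,0],[0,0,-45,0],[0,0,-45,0],[0,0,-40,0],[-24,-20,0,0],[-24,-20,0,0],[-24,-20,0,0]]]'; python3 -m inch '[[[-24,-20,0,0],[-24,-20,0,0],[-24,-20,0,0],[0,0,0,-0.17],[0,0,0,-0.175],[0,0,0,-0.175],[0,0,0,-0.175],[0,0,0,-0.175],[0,0,0,-0.175],[0,0,0,-0.175]]]'; python3 -m inch '[[[0,0,0,-0.175],[0,0,0,-0.175],[0,0,0,0]]]'; python3 m.py 7 push_plate paddle pin
python3 - <<'E'
import cv2
a=cv2.imread('pics/top7.png')[140:340,220:420];b=cv2.imread('pics/side7.png')[150:350,200:400]
cv2.imwrite('pics/c7.png',cv2.resize(cv2.hconcat([a,b]),(800,400),interpolation=cv2.INTER_CUBIC))
E
```

```text
time: 15.7
tool_pos: [0.5065, 0.0594, 0.2355]
tool_rot: [3.142, -0.001, 1.447]
contact_force: [0.2, -0.9, 0.2]
opening: 0.0004
time: 16.95
tool_pos: [0.4389, -0.0041, 0.2355]
tool_rot: [3.141, -0.0, 2.673]
contact_force: [-0.2, 0.5, -0.5]
opening: 0.0002
time: 17.32
tool_pos: [0.4389, -0.0043, 0.2355]
tool_rot: [3.141, 0.0, 3.015]
contact_force: [0.1, 0.5, 0.3]
opening: 0.0004
side [-2.193, 0.022, -0.381]
top [-3.051, 0.017, -1.55]
paddle side 0.8 [251.2 265.1] [ 0.439 -0.013  0.179]
paddle side 0.21 [195.  271.9] [0.52  0.21  0.179]
pin side 0.89 [261.6 370.7] [ 0.674 -0.043  0.1  ]
pin top 0.64 [200.  345.3] [ 0.676 -0.032  0.1  ]
  tri [ 0.678 -0.033  0.091]
push_plate side 0.66 [240.4 304.1] [0.572 0.131 0.075]
push_plate side 0.22 [198.5 273.5] [0.562 0.368 0.075]
push_plate top 0.8 [239.  275.3] [0.576 0.144 0.075]
  tri [0.577 0.145 0.065]
17.725 [ 0.439 -0.005  0.236] [3.141 0.    3.015] 0.00022350650665175023 [-0.4 -0.2 -0.9]
```

View pics/c7.png

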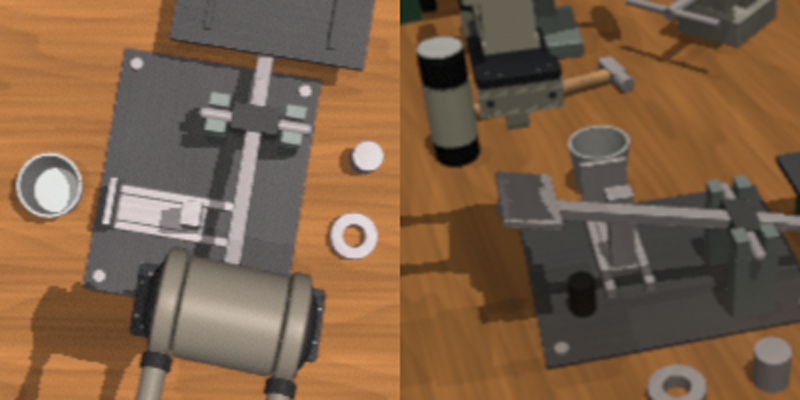

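The stop is fully out, with the plate at the rail ends at (110,205). The fingertips are above the paddle at (525,200), and everything else is unmoved. Pressing down.

```bash
python3 -m inch '[[[3,-5,20,0],[0,0,20,0],[0,0,15,0],[0,0,8,0],[0,0,8,0],[0,0,6,0],[0,0,6,0],[0,0,6,0]]]'; python3 -m inch '[[[0,0,8,0],[0,0,8,0],[0,0,8,0],[0,0,8,0]]]'
```

```text
time: 18.73
tool_pos: [0.4352, -0.0096, 0.1466]
tool_rot: [-3.142, 0.0, 3.016]
contact_force: [-2.5, 0.0, 7.5]
opening: 0.0005
time: 19.23
tool_pos: [0.4349, -0.0095, 0.1147]
tool_rot: [-3.142, -0.0, 3.016]
contact_force: [-3.7, 0.4, 8.1]
opening: 0.0008
```

```bash
python3 -m inch '[[[1,0,8,0],[1,0,8,0],[1,0,8,0],[1,0,8,0],[1,0,8,0],[0,0,8,0]]]'; python3 -m inch '[[[0,0,6,0],[0,0,6,0],[0,0,4,0]]]'; python3 -m inch '[[[0,0,3,0],[0,0,3,0],[0,0,0,0]]]'
```

```text
time: 19.98
tool_pos: [0.4297, -0.0088, 0.0666]
tool_rot: [3.141, -0.001, 3.016]
contact_force: [-4.9, 0.5, 7.9]
opening: 0.0009
time: 20.35
tool_pos: [0.4303, -0.0089, 0.0508]
tool_rot: [3.141, 0.0, 3.016]
contact_force: [-2.3, 0.7, 6.3]
opening: 0.0003
time: 20.72
tool_pos: [0.4308, -0.009, 0.0449]
tool_rot: [3.142, 0.001, 3.016]
contact_force: [-0.6, 0.8, 6.1]
opening: 0.0002
```

```bash
python3 -m inch '[[[0,0,2,0],[0,0,2,0]]]'; python3 -m inch '[[[0,0,2,0],[0,0,2,0]]]'; python3 -m inch '[[[0,0,1,0],[0,0,1,0]]]'
```

```text
time: 20.98
tool_pos: [0.4311, -0.009, 0.0412]
tool_rot: [3.142, 0.002, 3.016]
contact_force: [-0.9, 0.2, 8.1]
opening: 0.0002
time: 21.22
tool_pos: [0.4315, -0.0091, 0.0372]
tool_rot: [3.142, 0.003, 3.016]
contact_force: [-1.1, 0.0, 8.3]
opening: 0.0004
time: 21.48
tool_pos: [0.4318, -0.0091, 0.0354]
tool_rot: [-3.142, 0.003, 3.016]
contact_force: [-0.9, 0.5, 10.5]
opening: 0.0003
```

```bash
python3 -m inch '[[[0,0,1,0],[0,0,1,0]]]'; python3 -m inch '[[[0,0,1,0],[0,0,1,0],[0,0,0,0]]]'
python3 - <<'E'
from h import *
c=read_camera('side');cv2.imwrite('pics/c8.png',cv2.resize(c['img'][150:350,200:440],(720,600),interpolation=cv2.INTER_CUBIC))
E
```

```text
time: 21.72
tool_pos: [0.4321, -0.0092, 0.0345]
tool_rot: [-3.141, 0.004, 3.016]
contact_force: [-5.1, 1.5, 29.6]
opening: 0.0005
time: 22.1
tool_pos: [0.4323, -0.0092, 0.034]
tool_rot: [-3.141, 0.006, 3.016]
contact_force: [-10.0, 1.5, 41.3]
opening: 0.0004
```

View pics/c8.png

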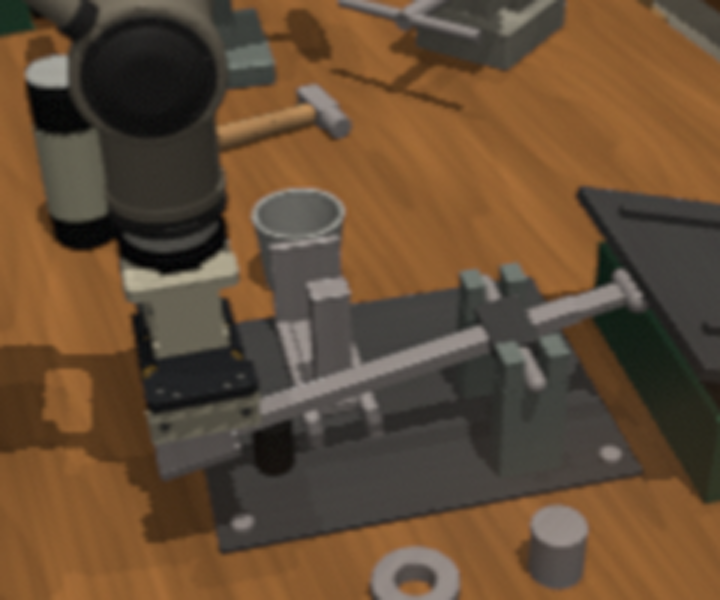

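The bar is on the bumper at (275,450), the flap is raised with the nose under its lip at (630,290), and the pin is still in the saddles. I'll ease the press slightly, confirm it holds, and hand in.

```bash
python3 -m inch '[[[0,0,-2,0],[0,0,0,0],[0,0,0,0],[0,0,0,0]]]'
python3 - <<'E'
from h import *
c={n:read_camera(n) for n in('side','top')}
for l,z in dict(flap_lip=.11,pin=.1,spray_can=0,tin=0,slug=0,bearing=0).items():
  for n in c:
    for q in place_of(n,l)[:1]: print(l,n,round(q['conf'],2),np.round(atz(c[n],q['at'],z),3))
s=observe();print(s['time'],np.round(s['tool_pos'],4),np.round(s['contact_force'],1))
hand_in()
E
```

```text
time: 22.65
tool_pos: [0.432, -0.0092, 0.0346]
tool_rot: [-3.141, 0.005, 3.016]
contact_force: [-4.2, 0.9, 24.3]
opening: 0.0003
flap_lip side 0.87 [ 0.783 -0.033  0.11 ]
flap_lip top 0.88 [ 0.782 -0.048  0.11 ]
pin side 0.79 [ 0.667 -0.036  0.1  ]
pin top 0.96 [ 0.675 -0.038  0.1  ]
spray_can side 0.6 [0.424 0.374 0.   ]
spray_can top 0.84 [0.42  0.379 0.   ]
tin side 0.62 [0.591 0.21  0.   ]
tin top 0.89 [0.588 0.23  0.   ]
slug side 0.57 [ 0.638 -0.184 -0.   ]
slug top 0.68 [ 0.649 -0.178  0.   ]
bearing side 0.76 [ 0.536 -0.167  0.   ]
bearing top 0.82 [ 0.538 -0.164  0.   ]
23.35 [ 0.4321 -0.0092  0.0346] [-3.6  1.4 23.1]
the job is handed in; nothing more can be done
```

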